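# Clear the blower out of the lens-filter case and snap its lid shut

### The arm

A 6-joint arm with a two-finger parallel gripper is mounted at the origin on the work surface. World frame = base frame: x ahead of the robot, y to its left, z up, the work surface at z = 0. Lengths are in mm, angles in rad, forces in N, time in s.
With the tool pointing down it reaches from about 350 to 975 mm from the base axis. Payload 7.1 kg.
Tool frame: the origin (TCP) lies midway between the tips of the shut fingers; the grasp point (between the pads) lies 19 mm behind it; z points along the fingers, y is the line along which they close (so a half turn about z gives the same grasp; the last joint's range is limited). The gripper opens to 88 mm and grips with 3 to 60 N. Pads are 20 mm wide; open, the fingers measure 115 mm over their backs; the gripper's body (75 mm by 178 mm) begins 61 mm behind the grasp point.
Start: joints at [-1.336, 0.423, 1.63, -0, 1.089, -0.019], TCP at [156.946, -604.957, 222.675] pointing down, gripper open.
Joint ranges: [-3, 3], [-0.9, 2.11], [0.09, 2.58], [-1.31, 4.45], [0.11, 2.69], [-2.54, 2.54]. Speed limits (rad/s): [2.39, 2.39, 3.01, 3.14, 3.14, 3.14].

### API

Orientations are given as a rotation vector (axis times angle).
In Python, from workcell import get_obs, get_image, camera_params, close_job gives the robot as it stands.
- The arm moves only by the shell command python3 -m creep 'ROWS' [OPENING]. ROWS is a JSON object of lists of equal length, an entry for each row: "delta_pos": the shift along the tool's x, y, z in m, a list of three; "twist": the turn, a rotation vector about the tool's x, y, z in degrees, a list of three. A call has 1 to 20 rows; each row shifts and turns the commanded pose from where the row before left it, along the tool's axes as they then stand; what a row does not reach is not made up. A row lasts 1/12 s, in which the tool goes at most 41.7 mm and 7.16 degrees, less where a joint would pass 70% of its speed; a pose out of reach is approached as far as the arm can. A call with a gripper value outside its range is refused whole. OPENING is the opening, from 0 (shut) to 1 (fully open), set as the call begins (- or left out, the last holds). The fingers move at their own pace and stop on an object; the grip force is fixed at half the most. Time passes only in rows, so rows that do not move let the fingers close. It gives the time, the measured TCP pose, the force, the opening and the grip force at its end, in the units of the state.
- get_obs(): the state, without advancing time (a new reading comes with each control period).
- get_image(name): name is "scene" or "top" or "wrist"; returns (picture, depth): 400x640x3 uint8, red, green, blue; 400x640 float32, mm along the optical axis (not along the pixel's ray), 0 where there is no reading.
- camera_params(name): a dict with "camera_matrix" (3x3 intrinsics, pixels), "k1" (the pictures are not rectified: a ray, as slopes to the right and down, at radius r is drawn at 1 + k1 r^2 times it, then the intrinsics apply), "extrinsics" (4x4, takes a point from camera to world coordinates). Camera axes: x right, y down, z forward; pixel columns grow to the right and rows downward; lengths in mm; the calibration is good to about 2 mm. A picture is of the moment at which its call begins: read the wrist's pose just before it. camera_params takes no time and is no camera call; for the wrist camera it gives the pose at the moment of the call.
- close_job(): hands the job in; it is judged then, once.
The state is a dict: "t": time; "qpos": joint angles; "qvel": joint speeds; "joint_torque": joint torques, N m; "ee_pos": TCP position; "orientation": TCP orientation; "ft_force": force on the tool from outside, world axes, zero at the start; "moment": the same for the moment, N m; "width": finger opening in mm; "grasp_force": force on a finger pad.
Only numpy, scipy, OpenCV 4.12 (cv2) and the standard library are available. Lean on these libraries where they do the work, as an engineer would, in place of code of your own. Each camera call takes 0.05 s, during which the arm holds its last target. There are 200 camera calls.

### The job

The dust blower has been left in the open orange filter case, so the lid cannot close. Take it out and lay it on its side, lengthwise, within the outline of the blue mat on the turntable, then close the case lid and press it down at the front until it snaps fully shut. Leave the two lenses standing where they are on the turntable and do not disturb the cup, the clear filter box or the hex key.

Things in the scene. Friction and masses are not known exactly. Their poses are not given: they have to be found in the camera images.
- blower: Red rubber dust blower, 140 mm long, lying in the case: bulb 52 mm dia., four tail fins, thin black nozzle (10 mm dia., 54 mm long). Origin on its underside below mid-length; x runs along it to the nozzle tip, z up. Bulb x -70 to +16 mm, full width x -45 to -10 mm; fins x -70 to -44 mm, reaching 26 mm sideways, up and down, so it does not roll. About 90 g, grips well.
- blower_mid (a point): Point on the blower's axis at the middle of its length, 26 mm above its underside.
- blower_bulb (a point): Point on the blower's axis in the thickest part of the bulb (52 mm wide there), 28 mm from blower_mid towards the fins, 26 mm above the underside: the place to grip.
- case: Orange plastic filter case, fixed to the shelf, outer 160 mm (x) x 200 mm (y) x 50 mm high, walls 4 mm. Inside is a dark foam bed 25 mm above the shelf (25 mm below the rim) with two flat round filters sunk in it. Origin under the centre; the lid is hinged along the +x rim, the front is the -x side.
- lid (a joint): Lid angle, rad: 0 shut, grows as it opens, limit 2.05; starts at 1.75 to 1.95. The hinge is stiff: the lid stays where left, about 2 N at its free edge moves it. A plate 160 mm (hinge to free edge) x 200 x 10 mm thick. A snap ridge stops it at about 0.055 rad (front edge 9 mm high); pressed past that with about 12 N at the front edge it holds itself shut.
- lid_front (a point): Middle of the lid's free edge, on its outer face (upper when shut; 60 mm above the shelf when shut). A black latch tab, 50 mm wide, extends 8 mm beyond this edge. Its x axis runs in the lid from free edge to hinge, z is the outward normal of the lid's outer face.
- lid_hinge (a point): Middle of the hinge line, on the +x rim of the case, 50 mm above the shelf, on the lid's inner face; the lid turns about the case's y axis here.
- turntable: Round grey foot of the turntable, 170 mm diameter, fixed. Origin under its centre on the shelf. It carries a white plastic platter, 300 mm in diameter, top 28 mm above the shelf, which turns on a stiff bearing (about 0.15 N m).
- mat_centre (a point): Centre of the blue mat, a flat rectangle 84 mm (x) x 170 mm (y) marked on the platter's top, 28 mm above the shelf, 70 mm from the platter's centre. Its y axis runs along the mat's length, z up; the lenses stand in its +x direction.
- lens_tall: Black camera lens with red ring, 70 mm diameter, 95 mm high, loose, standing on the platter. Origin under its centre.
- lens_short: Black camera lens with gold ring, 72 mm diameter, 70 mm high, loose, standing on the platter. Origin under its centre.
- cup: White ceramic cup with black lens caps, 80 mm diameter, 85 mm high, loose. Origin under its centre.
- filter_case: Clear flat plastic filter box, 90 x 90 x 14 mm, loose. Origin under its centre.
- hex_key: Steel L-shaped hex key, 8 mm thick, long arm 100 mm, short arm 30 mm, loose on the shelf. Origin under the middle of the long arm.
Things that resemble listed ones, but are neither listed nor needed, are in the scene too. There is more than one size of the blower; the job needs the smaller.

How it is judged:
By the outcome, as a careful person would: the job done as asked, in the order asked, and still so for the second after the job is handed in, with the robot touching nothing.
It also fails if it takes over 59 s, if anything falls off the work surface, if the arm or the gripper's body presses on something with over 40 N, if the wrist force passes 120 N, or if a joint passes its speed limit or range.

## Working session

There is one attempt and no reset: what is moved stays moved. The work goes in short steps, Python scripts to look and compute and a shell command to move; the robot and the scene stay as the last step left them, time stands still between calls to the robot, and variables do not carry over. Pictures are saved under pics/ and viewed, at most 10 in all, crops included, and the job is handed in when it is done.

```bash
mkdir -p pics; cat > h.py <<'E'
import numpy as np, cv2
from workcell import get_obs, get_image, camera_params
from scipy.spatial.transform import Rotation as R
def grab(n,tag):
    p=camera_params(n); im,d=get_image(n)
    cv2.imwrite(f'pics/{tag}.png',im[:,:,::-1]); np.savez(f'{tag}.npz',im=im,d=d,K=p['camera_matrix'],k1=p['k1'],E=p['extrinsics'])
class V:
    def __init__(s,tag):
        z=np.load(tag+'.npz'); s.im,s.d,s.K,s.k1,s.E=z['im'],z['d'],z['K'],float(z['k1']),z['E']
    def ray(s,uv):
        uv=np.atleast_2d(np.float64(uv)); q=(uv-s.K[:2,2])/[s.K[0,0],s.K[1,1]]; u=q.copy()
        for _ in range(20): u=q/(1+s.k1*(u**2).sum(1,keepdims=True))
        return np.c_[u,np.ones(len(u))]
    def plane(s,uv,z):
        r=s.ray(uv)@s.E[:3,:3].T; o=s.E[:3,3]; return o+r*((z-o[2])/r[:,2:])
    def pts(s,uv):
        uv=np.atleast_2d(uv).astype(int); dd=s.d[uv[:,1],uv[:,0]][:,None]
        return (s.ray(uv)*dd)@s.E[:3,:3].T+s.E[:3,3]
    def proj(s,P):
        c=(np.atleast_2d(P)-s.E[:3,3])@s.E[:3,:3]; u=c[:,:2]/c[:,2:]; u=u*(1+s.k1*(u**2).sum(1,keepdims=True))
        return u*[s.K[0,0],s.K[1,1]]+s.K[:2,2]
E
python3 - <<'E'
from h import *
grab('scene','s0'); grab('top','t0')
o=get_obs(); print(o['t'],o['ee_pos'],o['orientation'],o['width'])
a=np.vstack([V('t0').im,])
for t in('s0','t0'): v=V(t); print(v.E.round(2),v.K)
E
```

```text
0.1 [ 156.82780821 -604.48211089  222.00443533] [-3.11499862e+00 -3.97403421e-01  2.60038262e-04] 88.07960861844273
[[-5.90000e-01  6.70000e-01 -4.60000e-01  1.17495e+03]
 [ 8.10000e-01  4.90000e-01 -3.20000e-01  4.68100e+02]
 [ 1.00000e-02 -5.60000e-01 -8.30000e-01  1.37601e+03]
 [ 0.00000e+00  0.00000e+00  0.00000e+00  1.00000e+00]] [[507.99560853   0.         310.91030305]
 [  0.         507.99560853 194.50215888]
 [  0.           0.           1.        ]]
[[ 2.00000e-02 -1.00000e+00  8.00000e-02  3.61380e+02]
 [-1.00000e+00 -3.00000e-02 -1.00000e-02 -1.19300e+01]
 [ 1.00000e-02 -8.00000e-02 -1.00000e+00  1.54293e+03]
 [ 0.00000e+00  0.00000e+00  0.00000e+00  1.00000e+00]] [[468.32350272   0.         309.67886701]
 [  0.         468.32350272 202.85416057]
 [  0.           0.           1.        ]]
```

View pics/t0.png

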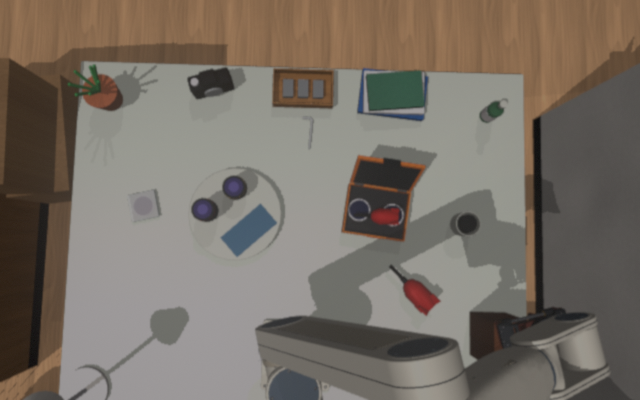

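View pics/s0.png

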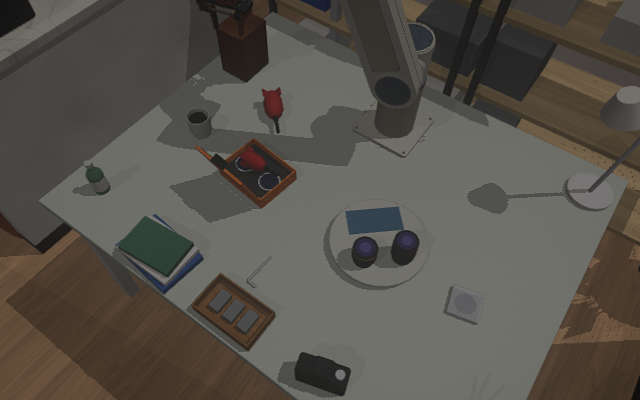

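The top view shows the case at (378,212) with its lid tilted up at (390,172), the turntable at (237,213), the mat at (249,230) and the lenses at (205,210) and (235,187). The red candidates are a small blower in the case at (386,216) and a larger one on the shelf at (420,295). I choose the one in the case and will check it in a crop.

```bash
python3 - <<'E'
from h import *
s=V('s0');t=V('t0')
a=cv2.resize(s.im[125:215,185:305],(640,480),interpolation=cv2.INTER_CUBIC)
b=cv2.resize(t.im[145:315,335:448],(319,480),interpolation=cv2.INTER_CUBIC)
c=np.hstack([a[:,:480] if 0 else cv2.resize(a,(480,360)) .copy() if 0 else a[:, :480],b]); cv2.imwrite('pics/c0.png',np.clip(c[:,:,::-1].astype(float)*1.6,0,255).astype(np.uint8))
for n,v in(('top',t),('scene',s)):
    hsv=cv2.cvtColor(v.im,cv2.COLOR_RGB2HSV)
    red=(((hsv[...,0]<4)|(hsv[...,0]>172))&(hsv[...,1]>150)&(hsv[...,2]>60)).astype(np.uint8)
    blue=((hsv[...,0]>98)&(hsv[...,0]<115)&(hsv[...,1]>90)&(hsv[...,2]>50)).astype(np.uint8)
    ora=((hsv[...,0]>=5)&(hsv[...,0]<15)&(hsv[...,1]>150)&(hsv[...,2]>60)).astype(np.uint8)
    for m,k in((red,'red'),(blue,'blue'),(ora,'ora')):
        N,L,st,ce=cv2.connectedComponentsWithStats(m)
        for i in range(1,N):
            if st[i,4]>80:
                y,x=np.nonzero(L==i); P=v.pts(np.c_[x,y]); P=P[v.d[y,x]>0]
                print(n,k,ce[i].round(1),st[i],'zs',np.percentile(P[:,2],[2,50,98]).round(),'xy',np.median(P,0).round())
    print(n,'table z',v.pts([[330,240],[150,270]] if n=='top' else [[300,290],[480,360]]).round(1))
E
```

```text
top red [385.5 215.9] [372 209  27  15 326] zs [61. 73. 82.] xy [ 446. -271.   73.]
top red [419.8 296.2] [406 282  32  29 492] zs [52. 63. 72.] xy [ 197. -380.   63.]
top blue [360.8  97.9] [358  75   5  38 103] zs [18. 25. 32.] xy [ 832. -192.   25.]
top blue [408.4 116.3] [385 115  39   5 117] zs [12. 23. 30.] xy [ 782. -356.   23.]
top ora [366.2 162. ] [352 156  31  25 111] zs [ 77. 195. 204.] xy [ 602. -186.  195.]
top ora [412.7 172.7] [401 163  24  41 130] zs [ 45. 195. 203.] xy [ 585. -344.  195.]
top table z [[ 366.8 -100.5    0.6]
 [ 255.4  481.7    3.7]]
scene red [274.  101.3] [268  91  14  22 209] zs [49. 61. 70.] xy [ 208. -372.   61.]
scene red [253.1 157.3] [240 147  25  20 228] zs [60. 71. 79.] xy [ 453. -270.   71.]
scene blue [172.  272.9] [133 253  69  39 316] zs [16. 24. 30.] xy [ 903. -198.   24.]
scene ora [276.7 174.2] [256 144  40  56 108] zs [43. 48. 56.] xy [ 426. -157.   48.]
scene table z [[706.2 108.3  -3. ]
 [580.6 614.5  -5.1]]
```

View pics/c0.png

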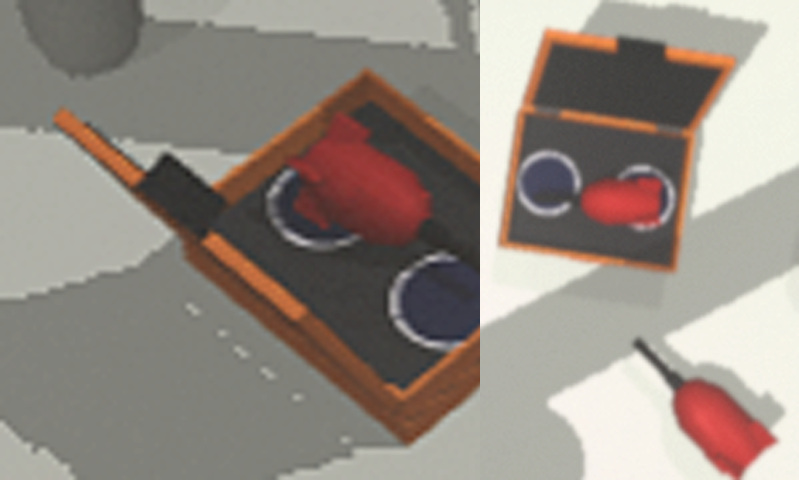

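The crop confirms the choice: the in-case blower, centred at top pixel (386,216), is the shorter one. Its fins point to -y and its nozzle to +y over the left filter. The long-nozzle one on the shelf is the decoy.

```bash
python3 - <<'E'
from h import *
s=V('s0');t=V('t0')
f=lambda cx,cy:[335+(cx-480)/2.823,145+cy/2.823]
g=lambda cx,cy:[185+cx/5.333,125+cy/5.333]
print('rim top view FL FR',t.plane([f(500,245),f(677,270)],50).round(), 'BR,BL',t.plane([f(692,132),f(524,107)],50).round())
print('rim scene: left-back corner', s.plane([g(405,405)],50).round(),'right-front',s.plane([g(367,70)],50).round())
for n,v in(('top',t),('scene',s)):
    hsv=cv2.cvtColor(v.im,cv2.COLOR_RGB2HSV)
    m=((hsv[...,0]>95)&(hsv[...,0]<115)&(hsv[...,1]>60)&(hsv[...,2]>40)).astype(np.uint8)
    box=np.zeros_like(m); 
    if n=='top': box[195:260,210:285]=1
    else: box[195:245,335:412]=1
    m*=box
    y,x=np.nonzero(m); W=v.plane(np.c_[x,y],28)[:,:2].astype(np.float32)
    print(n,'mat',len(W),cv2.minAreaRect(W), 'depth z',np.median(v.pts(np.c_[x,y])[:,2]).round(1))
    # red blower top: centroid and PCA on plane z=51
    red=(((hsv[...,0]<4)|(hsv[...,0]>172))&(hsv[...,1]>120)&(hsv[...,2]>50)).astype(np.uint8)
    b=np.zeros_like(m)
    if n=='top': b[200:232,360:405]=1
    else: b[140:172,235:270]=1
    y,x=np.nonzero(red*b); W=v.plane(np.c_[x,y],51)[:,:2]; print('blower',len(W),cv2.minAreaRect(W.astype(np.float32)),W.mean(0),np.percentile(v.pts(np.c_[x,y])[:,2],95))
# lenses via top depth
ys,xs=np.mgrid[150:260,180:290]; P=t.pts(np.c_[xs.ravel(),ys.ravel()]); Q=P[(P[:,2]>85)]
from scipy.cluster.vq import kmeans2
c,l=kmeans2(Q[:,:2],2,seed=1,minit='++')
for i in(0,1): q=Q[l==i]; print('lens',c[i].round(),np.percentile(q[:,2],90).round(),cv2.minEnclosingCircle(q[:,:2].astype(np.float32)))
Q=P[(P[:,2]>18)&(P[:,2]<40)]; print('platter',cv2.minEnclosingCircle(Q[:,:2].astype(np.float32)))
o=get_obs(); Rt=R.from_rotvec(o['orientation']).as_matrix()
d=np.array([450,-255,300])-o['ee_pos']; print('tool delta',Rt.T@d); print(Rt.round(3))
E
```

```text
rim top view FL FR [[ 394. -136.   50.]
 [ 371. -336.   50.]] BR,BL [[ 528. -352.   50.]
 [ 551. -160.   50.]]
rim scene: left-back corner [[ 558. -152.   50.]] right-front [[ 375. -331.   50.]]
top mat 1246 ((393.11968994140625, 164.79962158203125), (78.77839660644531, 163.54798889160156), 42.06041717529297) depth z 29.7
blower 390 ((449.0695495605469, -270.4176025390625), (48.02143096923828, 86.93187713623047), 1.4462255239486694) [ 448.35946492 -273.36699124] 80.42816761263103
scene mat 1228 ((395.6931457519531, 162.7729034423828), (82.49092102050781, 167.09185791015625), 42.08389663696289) depth z 28.0
blower 354 ((452.8905334472656, -279.91180419921875), (102.79596710205078, 69.11381530761719), 78.99432373046875) [ 447.22636094 -278.28434004] 77.3913703228363
lens [486. 252.] 127.0 ((489.16253662109375, 251.83389282226562), 92.41343688964844)
lens [361. -12.] 1543.0 ((361.37939453125, -11.925716400146484), 9.999999747378752e-05)
platter ((446.115478515625, 212.54116821289062), 150.2464141845703)
tool delta [ 371.52608843 -264.78725981  -77.63414609]
[[ 0.968  0.251 -0.   ]
 [ 0.251 -0.968  0.001]
 [ 0.    -0.001 -1.   ]]
```

```bash
python3 -m creep '{"delta_pos":[[0.0265,-0.0189,-0.0055],[0.0265,-0.0189,-0.0055],[0.0265,-0.0189,-0.0055],[0.0265,-0.0189,-0.0055],[0.0265,-0.0189,-0.0055],[0.0265,-0.0189,-0.0055],[0.0265,-0.0189,-0.0055],[0.0265,-0.0189,-0.0055],[0.0265,-0.0189,-0.0055],[0.0265,-0.0189,-0.0055],[0.0265,-0.0189,-0.0055],[0.0265,-0.0189,-0.0055],[0.0265,-0.0189,-0.0055],[0.0265,-0.0189,-0.0055]],"twist":[[0,0,0],[0,0,0],[0,0,0],[0,0,-7],[0,0,-7],[0,0,0],[0,0,0],[0,0,0],[0,0,0],[0,0,0],[0,0,0],[0,0,0],[0,0,0],[0,0,0]]}' 1 
```

```text
t: 1.27
ee_pos: [386.7, -212.9, 299.8]
orientation: [-3.045, -0.774, 0.0]
ft_force: [0.8, -1.5, 1.1]
width: 88.1
grasp_force: 0.0
```

```bash
python3 -m creep '{"delta_pos":[[0.012,0.0223,0],[0.012,0.0223,0],[0.012,0.0223,0],[0,0,0],[0,0,0],[0,0,0],[0,0,0],[0,0,0],[0,0,0],[0,0,0],[0,0,0],[0,0,0],[0,0,0]],"twist":[[0,0,0],[0,0,0],[0,0,0],[0,0,-6.8],[0,0,-6.8],[0,0,-6.8],[0,0,-6.8],[0,0,-6.8],[0,0,-6.8],[0,0,-6.8],[0,0,-6.8],[0,0,-6.8],[0,0,0]]}'
python3 - <<'E'
from h import *
o=get_obs(); print(o['ee_pos'],o['orientation'],o['qpos']); grab('wrist','w0'); print(V('w0').E.round(2))
E
```

```text
t: 2.35
ee_pos: [449.8, -255.9, 299.3]
orientation: [-2.221, -2.221, 0.0]
ft_force: [-0.2, 0.1, -0.4]
width: 87.6
grasp_force: 0.0
[ 449.84879804 -255.89143318  299.33107359] [-2.22119192e+00 -2.22060213e+00  3.38328292e-04] [-5.40174028e-01  1.77835425e-01  1.78680892e+00 -2.37861883e-05
  1.17774750e+00 -5.39899347e-01]
[[ 1.0000e+00 -0.0000e+00 -0.0000e+00  4.5013e+02]
 [-0.0000e+00 -9.5000e-01 -3.0000e-01 -1.7073e+02]
 [-0.0000e+00  3.0000e-01 -9.5000e-01  4.6131e+02]
 [ 0.0000e+00  0.0000e+00  0.0000e+00  1.0000e+00]]
```

View pics/w0.png

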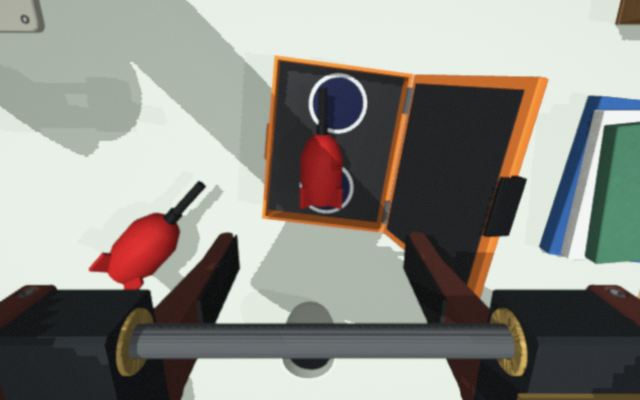

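Wrist view: the blower sits in the case with its bulb at about (322,170), fins at (321,205) and nozzle tip at (323,90). The lid is to the right, with its tab at (505,207). The decoy is at (145,245).

```bash
cat >> h.py <<'E'
def redmask(v,box):
    h=cv2.cvtColor(v.im,cv2.COLOR_RGB2HSV); m=((h[...,0]<4)|(h[...,0]>172))&(h[...,1]>120)&(h[...,2]>50)
    b=np.zeros_like(m); b[box[1]:box[3],box[0]:box[2]]=1; y,x=np.nonzero(m&b); return np.c_[x,y]
def tri(*vu):
    A=np.zeros((3,3));b=np.zeros(3)
    for v,u in vu:
        d=(v.ray(u)@v.E[:3,:3].T)[0]; d/=np.linalg.norm(d); M=np.eye(3)-np.outer(d,d); A+=M; b+=M@v.E[:3,3]
    return np.linalg.solve(A,b)
E
python3 - <<'E'
from h import *
w=V('w0');t=V('t0');s=V('s0')
a=redmask(w,(285,125,360,215)); b=redmask(t,(360,200,405,232)); c=redmask(s,(235,140,270,172))
print('tri red centroid',tri((w,a.mean(0)),(t,b.mean(0)),(s,c.mean(0))).round(1),tri((w,a.mean(0)),(t,b.mean(0))).round(1))
P=w.pts(a); P=P[w.d[a[:,1],a[:,0]]>0]
print('top z',np.percentile(P[:,2],[5,50,95,99]).round(1))
for y0 in range(-320,-225,10):
    q=P[(P[:,1]>y0)&(P[:,1]<=y0+10)]
    if len(q)>5: print(y0,np.percentile(q[:,0],[1,99]).round(1),'x@zmax',q[q[:,2]>np.percentile(q[:,2],85)][:,0].mean().round(1),q[:,2].max().round(1))
print('tip z40..',w.plane([[323,90]],51).round(1),'neck',w.plane([[322,136]],51).round(1),tri((w,[323,90]),(s,[271,171])).round(1))
print('rim FL,FR,BR,BL',w.plane([[276,57],[264,217],[384,230],[411,74]],50).round(1),w.pts([[277,59],[266,216]]).round(1))
print('lid tab',w.pts([[505,207],[515,200]]).round(1),'lid edge corners',w.pts([[541,82],[478,285]]).round(1))
E
```

```text
tri red centroid [ 449.2 -273.3   55.9] [ 449.  -274.6   45.1]
top z [57.1 71.4 76.8 77.8]
-320 [419.6 472.1] x@zmax 446.1 77.7
-310 [419.9 473.7] x@zmax 452.8 79.7
-300 [424.4 473.6] x@zmax 452.3 78.3
-290 [421.6 474.4] x@zmax 450.3 78.4
-280 [421.8 474.2] x@zmax 450.0 78.6
-270 [422.1 474. ] x@zmax 450.4 78.4
-260 [424.9 475.1] x@zmax 450.0 78.0
-250 [427.3 472.6] x@zmax 450.0 77.8
-240 [431.7 468.9] x@zmax 449.7 72.1
-230 [439.  461.8] x@zmax 450.6 65.3
tip z40.. [[ 452.1 -175.1   51. ]] neck [[ 450.9 -228.2   51. ]] [ 457.2 -180.6   74.5]
rim FL,FR,BR,BL [[ 399.  -139.4   50. ]
 [ 375.2 -333.4   50. ]
 [ 532.8 -352.    50. ]
 [ 553.  -157.7   50. ]] [[ 400.1 -141.5   50.2]
 [ 377.9 -331.9   50.4]]
lid tab [[ 594.9 -261.9  210. ]
 [ 603.7 -257.1  206.8]] lid edge corners [[ 611.2 -168.2  199.6]
 [ 589.  -339.2  199.5]]
```

```bash
python3 -m creep '{"delta_pos":[[-0.0085,0,0.03],[-0.0085,0,0.03],[0,0,0.03],[0,0,0.03],[0,0,0.03],[0,0,0.03],[0,0,0.03],[0,0,0.03],[0,0,0.0115],[0,0,0.0115],[0,0,0]],"twist":[[0,0,0],[0,0,0],[0,0,0],[0,0,0],[0,0,0],[0,0,0],[0,0,0],[0,0,0],[0,0,0],[0,0,0],[0,0,0]]}' 1; python3 -m creep '{"delta_pos":[[0,0,0],[0,0,0],[0,0,0],[0,0,0],[0,0,0],[0,0,0],[0,0,0],[0,0,0]],"twist":[[0,0,0],[0,0,0],[0,0,0],[0,0,0],[0,0,0],[0,0,0],[0,0,0],[0,0,0]]}' 0.3
```

```text
t: 3.32
ee_pos: [449.3, -272.6, 35.3]
orientation: [-2.227, -2.213, 0.001]
ft_force: [-0.3, 0.0, 0.6]
width: 87.9
grasp_force: 0.0
t: 3.98
ee_pos: [450.4, -273.3, 37.2]
orientation: [2.226, 2.216, 0.0]
ft_force: [-0.8, 0.2, 6.2]
width: 51.6
grasp_force: 30.0
```

```bash
python3 -m creep '{"delta_pos":[[0,0,-0.02],[0,0,-0.035],[0,0,-0.035],[0,0,-0.035],[0,0,-0.03],[0,0,0]],"twist":[[0,0,0],[0,0,0],[0,0,0],[0,0,0],[0,0,0],[0,0,0]]}'; python3 - <<'E'
from h import *
t=V('t0')
ys,xs=np.mgrid[150:260,180:290]; uv=np.c_[xs.ravel(),ys.ravel()]; P=t.pts(uv); k=(t.d[uv[:,1],uv[:,0]]>0); P=P[k]
P=P[(P[:,2]>60)&(P[:,2]<160)]
from scipy.cluster.vq import kmeans2
c,l=kmeans2(P[:,:2],2,seed=1,minit='++'); m=np.array([394.3,164.5])
a=np.radians(42); ux=np.array([np.cos(a),np.sin(a)]); uy=np.array([-ux[1],ux[0]])
for i in(0,1):
    q=P[l==i]; z=np.percentile(q[:,2],97); q2=q[q[:,2]>85]; C,r=cv2.minEnclosingCircle(q2[:,:2].astype(np.float32)); d=np.array(C)-m
    print('lens ztop',z.round(),np.round(C),round(r,1),'mat frame',(d@ux).round(),(d@uy).round(), 'near edge x',np.percentile((q2[:,:2]-m)@ux,1).round())
E
```

```text
t: 4.48
ee_pos: [452.9, -274.8, 197.4]
orientation: [2.22, 2.21, 0.003]
ft_force: [1.9, 0.1, 0.1]
width: 51.3
grasp_force: 30.0
lens ztop 105.0 [525. 208.] 36.9 mat frame 127.0 -55.0 near edge x 92.0
lens ztop 131.0 [452. 295.] 36.0 mat frame 130.0 58.0 near edge x 95.0
```

```bash
python3 -m creep '{"delta_pos":[[0.012,-0.001,0],[0.028,-0.003,0],[0.031,-0.003,0],[0.031,-0.003,0],[0.031,-0.003,0],[0.031,-0.003,0],[0.031,-0.003,0],[0.031,-0.003,0],[0.031,-0.003,0],[0.031,-0.003,0],[0.031,-0.003,0],[0.031,-0.003,0],[0.031,-0.003,0],[0.026,-0.003,0],[0.012,-0.002,0]],"twist":[[0,0,0],[0,0,0],[0,0,0],[0,0,0],[0,0,0],[0,0,0],[0,0,0],[0,0,0],[0,0,0],[0,0,0],[0,0,0],[0,0,0],[0,0,0],[0,0,0],[0,0,0]]}'; python3 -m creep '{"delta_pos":[[0,0,0],[0,0,0],[0,0,0],[0,0,0],[0,0,0],[0,0,0],[0,0,0],[0,0,0],[0,0,0]],"twist":[[0,0,-6],[0,0,-6],[0,0,-6],[0,0,-6],[0,0,-6],[0,0,-6],[0,0,-6],[0,0,0],[0,0,0]]}'
python3 - <<'E'
from h import *
o=get_obs(); M=R.from_rotvec(o['orientation']).as_matrix(); print(M.round(3))
grab('wrist','w1'); grab('top','t1')
tcp=o['ee_pos']; ax=M[:,0]; g=tcp-19*M[:,2]
m=np.array([394.3,164.5]); a=np.radians(42)
print('x yaw',np.degrees(np.arctan2(ax[1],ax[0])),'shift tool',M.T@(np.r_[411.5,142.4,tcp[2]]-tcp))
w=V('w1'); 
h=cv2.cvtColor(w.im,cv2.COLOR_RGB2HSV); mm=(h[...,0]>95)&(h[...,0]<115)&(h[...,1]>60)&(h[...,2]>40); 
cv2.imwrite('pics/w1.png',w.im[:,:,::-1])
y,x=np.nonzero(mm); print(len(x))
E
```

```text
t: 5.73
ee_pos: [407.6, 148.6, 190.0]
orientation: [-2.223, -2.217, 0.004]
ft_force: [0.2, 0.5, -0.7]
width: 51.1
grasp_force: 30.0
t: 6.48
ee_pos: [408.4, 146.1, 190.3]
orientation: [-1.288, -2.863, 0.003]
ft_force: [-0.4, -0.5, -0.8]
width: 51.4
grasp_force: 30.0
[[-0.664  0.748 -0.003]
 [ 0.748  0.664 -0.001]
 [ 0.001 -0.003 -1.   ]]
x yaw 131.57243952008176 shift tool [-4.78501211 -0.12227658 -0.00596104]
7812
```

View pics/w1.png

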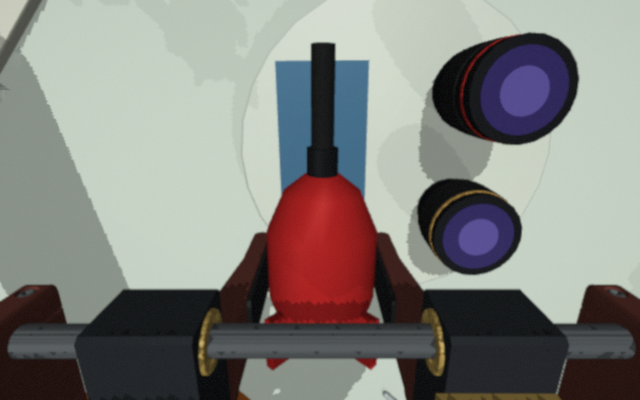

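The blower hangs level in the gripper, nozzle tip at (323,43). The mat's far corners are at (276,61) and (369,60), with the tall lens at the upper right and the short lens below it. I'll check the mat against this view.

```bash
python3 - <<'E'
from h import *
w=V('w1');t=V('t1');o=get_obs(); M=R.from_rotvec(o['orientation']).as_matrix(); p=o['ee_pos']
C=w.plane([[276,61],[369,60],[282,165]],28); print(C.round(1))
print('tool frame',((C-p)@M).round(1))
# mat centre as implied by far edge
f=(C[0]+C[1])/2; print('implied centre',(f-85*M[:,0]).round(1), 'width',np.linalg.norm(C[0]-C[1]))
print('edge dir in tool', M.T@(C[1]-C[0])/np.linalg.norm(C[1]-C[0]))
tip=w.plane([[323,43]],p[2]+15); print('tip tool frame',((tip-p)@M).round(1), 'neck', ((w.plane([[322,175]],p[2]+15)-p)@M).round(1))
E
```

```text
[[308.2 199.1  28. ]
 [369.9 254.8  28. ]
 [372.7 129.3  28. ]]
tool frame [[106.5 -40.  163. ]
 [107.2  43.1 162.9]
 [ 11.4 -38.1 162.9]]
implied centre [395.4 163.4  27.9] width 83.13665305162537
edge dir in tool [ 0.00845957  0.99996295 -0.00159117]
tip tool frame [[101.4   1.4 -14.9]] neck [[ 47.2   1.  -15. ]]
```

```bash
python3 -m creep '{"delta_pos":[[-0.004,0,0.01],[-0.004,0,0.025],[0,0,0.03],[0,0,0.03],[0,0,0.025],[0,0,0.015],[0,0,0.008],[0,0,0.003],[0,0,0],[0,0,0]],"twist":[[0,0,0],[0,0,0],[0,0,0],[0,0,0],[0,0,0],[0,0,0],[0,0,0],[0,0,0],[0,0,0],[0,0,0]]}'; python3 -m creep '{"delta_pos":[[0,0,0.002],[0,0,0],[0,0,0]],"twist":[[0,0,0],[0,0,0],[0,0,0]]}'
```

```text
t: 7.42
ee_pos: [415.7, 140.3, 46.1]
orientation: [1.285, 2.866, 0.001]
ft_force: [1.0, -0.2, -1.1]
width: 51.6
grasp_force: 30.0
t: 7.67
ee_pos: [415.7, 140.3, 44.3]
orientation: [1.284, 2.866, 0.001]
ft_force: [0.4, 0.4, -1.2]
width: 51.2
grasp_force: 30.0
```

```bash
python3 -m creep '{"delta_pos":[[0,0,0.0015],[0,0,0.0015],[0,0,0]],"twist":[[0,0,0],[0,0,0],[0,0,0]]}';  python3 -m creep '{"delta_pos":[[0,0,0.001],[0,0,0]],"twist":[[0,0,0],[0,0,0]]}'
```

```text
t: 7.92
ee_pos: [415.2, 140.2, 40.6]
orientation: [1.284, 2.867, 0.0]
ft_force: [-0.8, -1.6, -1.0]
width: 51.5
grasp_force: 30.0
t: 8.08
ee_pos: [415.3, 140.2, 40.1]
orientation: [1.284, 2.867, 0.0]
ft_force: [-1.9, -0.6, 8.4]
width: 51.6
grasp_force: 30.0
```

```bash
python3 -m creep '{"delta_pos":[[0,0,0],[0,0,0],[0,0,0],[0,0,0],[0,0,0],[0,0,0],[0,0,-0.006],[0,0,-0.02],[0,0,-0.03],[0,0,-0.035],[0,0,-0.035],[0,0,-0.035],[0,0,0]],"twist":[[0,0,0],[0,0,0],[0,0,0],[0,0,0],[0,0,0],[0,0,0],[0,0,0],[0,0,0],[0,0,0],[0,0,0],[0,0,0],[0,0,0],[0,0,0]]}' 1
python3 - <<'E'
from h import *
grab('wrist','w2'); grab('top','t2'); t=V('t2'); 
h=cv2.cvtColor(t.im,cv2.COLOR_RGB2HSV)
o=get_obs(); M=R.from_rotvec(o['orientation']).as_matrix();print(o['qpos'],M.round(3))
E
```

```text
t: 9.17
ee_pos: [418.7, 141.3, 206.9]
orientation: [1.281, 2.86, 0.011]
ft_force: [2.3, 0.7, 0.4]
width: 87.9
grasp_force: 0.0
[ 2.98400059e-01  1.75736428e-01  2.04464903e+00  2.94326813e-05
  9.17315737e-01 -4.30116715e-01] [[-0.666  0.746  0.004]
 [ 0.746  0.666  0.001]
 [-0.002  0.004 -1.   ]]
```

View pics/w2.png

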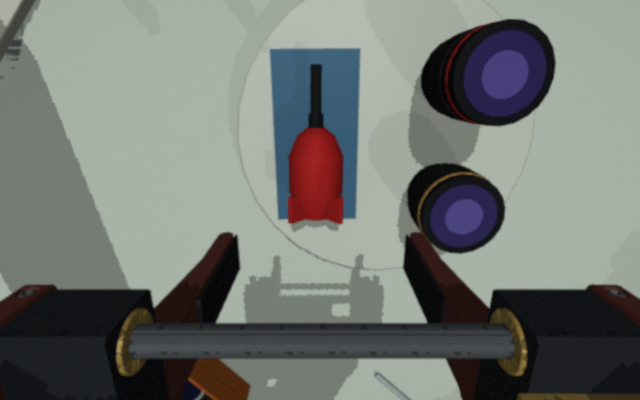

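The blower rests on its side along the mat: nozzle tip (316,66), fin end (316,222), mat corners (271,50), (360,49), (278,218), (356,217). I'll check the fin end for parallax.

```bash
python3 - <<'E'
from h import *
w=V('w2')
C=w.plane([[271,50],[360,49],[356,217],[278,218]],28); c=C.mean(0); uy=(C[0]+C[1]-C[2]-C[3])/2; L=np.linalg.norm(uy); uy/=L; ux=(C[1]+C[2]-C[0]-C[3])/2; ux/=np.linalg.norm(ux)
print('mat',c.round(1),L.round(1),np.degrees(np.arctan2(uy[1],uy[0])))
for n,u,z in(('tip',[316,66],54),('finL',[289,222],54),('finR',[343,222],54),('finTop',[316,219],80),('bulbL',[289,170],54),('bulbR',[344,170],54)):
    d=w.plane([u],z)[0]-c; print(n,(d@ux).round(1),(d@uy).round(1))
a=redmask(w,(280,120,350,230)); P=w.pts(a)-c; print('depth y range',np.percentile(P@uy,[1,99]).round(1),'x',np.percentile(P@ux,[1,99]).round(1),'z',np.percentile(P[:,2]+28,[1,99]).round(1))
E
```

```text
mat [395.7 163.9  28. ] 167.9 131.94078080017658
tip 0.8 68.4
finL -28.5 -78.1
finR 25.7 -78.5
finTop -1.1 -64.5
bulbL -26.4 -24.5
bulbR 26.2 -24.8
depth y range [-68.2  15.4] x [-25.5  22.7] z [59.8 80.7]
```

```bash
python3 -m creep '{"delta_pos":[[-0.012,-0.002,-0.02],[-0.028,-0.006,-0.025],[-0.0315,-0.0065,-0.02],[-0.0315,-0.0065,-0.018],[-0.0315,-0.0065,0],[-0.0315,-0.0065,0],[-0.0315,-0.0065,0],[-0.0315,-0.0065,0],[-0.0315,-0.0065,0],[-0.0315,-0.0065,0],[-0.0315,-0.0065,0],[-0.0315,-0.0065,0],[-0.0315,-0.0065,0],[-0.0315,-0.0065,0],[-0.0315,-0.0065,0],[-0.0155,-0.003,0],[0,0,0]],"twist":[[0,0,0],[0,0,0],[0,0,0],[0,0,0],[0,0,0],[0,0,0],[0,0,0],[0,0,0],[0,0,0],[0,0,0],[0,0,0],[0,0,0],[0,0,0],[0,0,0],[0,0,0],[0,0,0],[0,0,0]]}' 0; python3 -m creep '{"delta_pos":[[0,0,0],[0,0,0],[0,0,0],[0,0,0],[0,0,0],[0,0,0],[0,0,0],[0,0,0]],"twist":[[0,0,-5.9],[0,0,-5.9],[0,0,-5.9],[0,0,-5.9],[0,0,-5.9],[0,0,-5.9],[0,0,-5.9],[0,0,0]]}'
python3 - <<'E'
from h import *
grab('top','t3'); grab('scene','s3')
o=get_obs(); M=R.from_rotvec(o['orientation']).as_matrix(); print(np.degrees(np.arctan2(M[1,0],M[0,0])),o['qpos'].round(2) if hasattr(o['qpos'],'round') else o['qpos'])
print('to entry, tool',M.T@(np.array([658,-269,165])-o['ee_pos']))
t=V('s3'); 
# hinge-frame points of lid from scene depth
e=np.array([.993,-.12]); f=np.array([.12,.993]); hg=np.array([543.5,-255,50])
ys,xs=np.mgrid[125:215,180:300]; uv=np.c_[xs.ravel(),ys.ravel()]
for v in(V('s0'),V('t0'),V('w0')):
    ys,xs=np.mgrid[0:400,0:640]; uv=np.c_[xs.ravel(),ys.ravel()]; ok=v.d[uv[:,1],uv[:,0]]>0; P=v.pts(uv[ok])-hg
    a=P[:,:2]@e; b=P[:,:2]@f; k=(abs(b)<85)&(a>-5)&(a<90)&(P[:,2]>20)&(P[:,2]<165); 
    print(k.sum(),'angle',np.percentile(np.arctan2(P[k,2],-a[k]),[10,50,90]).round(3),'zmax',np.percentile(P[k,2],99)+50)
E
```

```text
t: 10.68
ee_pos: [653.7, -273.1, 280.0]
orientation: [-1.286, -2.862, 0.001]
ft_force: [-0.6, -0.0, -1.1]
width: 0.3
grasp_force: 0.0
t: 11.35
ee_pos: [652.5, -269.1, 281.6]
orientation: [-0.184, -3.133, -0.002]
ft_force: [0.1, -0.1, 0.1]
width: 0.3
grasp_force: 0.0
172.8853960820218 [-0.41  0.49  1.38  0.    1.27 -1.85]
to entry, tool [ -5.34166853   0.95823184 117.21594823]
344 angle [1.87  1.949 2.021] zmax 214.09889729590975
1483 angle [1.815 1.883 1.92 ] zmax 213.45136854237688
19797 angle [1.859 1.899 1.921] zmax 213.13810918628903
```

```bash
python3 -m creep '{"delta_pos":[[-0.005,0.001,0.02],[0,0,0.035],[0,0,0.035],[0,0,0.028],[0,0,0]],"twist":[[0,0,0],[0,0,0],[0,0,0],[0,0,0],[0,0,0]]}'; python3 -m creep '{"delta_pos":[[0.015,0,0],[0.01,0,0],[0.01,0,0],[0.01,0,0],[0.01,0,0],[0,0,0]],"twist":[[0,0,0],[0,0,0],[0,0,0],[0,0,0],[0,0,0],[0,0,0]]}'
```

```text
t: 11.87
ee_pos: [654.4, -267.9, 158.3]
orientation: [-0.194, -3.124, -0.006]
ft_force: [-1.0, 1.4, -0.5]
width: 0.6
grasp_force: 0.0
t: 12.37
ee_pos: [602.7, -263.3, 166.8]
orientation: [0.192, 3.135, -0.0]
ft_force: [-0.4, -0.0, 0.0]
width: 0.7
grasp_force: 0.0
```

```bash
python3 -m creep '{"delta_pos":[[0.013,0,0],[0.013,0,0],[0.013,0,0],[0.0115,0,-0.0008],[0.0115,0,-0.0008],[0.0115,0,-0.0008],[0.0115,0,-0.0008],[0.0123,0,0.004],[0.0123,0,0.004],[0.0123,0,0.004],[0,0,0]],"twist":[[0,0,0],[0,0,0],[0,0,0],[0,0,0],[0,0,0],[0,0,0],[0,0,0],[0,0,0],[0,0,0],[0,0,0],[0,0,0]]}'; python3 - <<'E'
from h import *
grab('scene','s4'); o=get_obs(); M=R.from_rotvec(o['orientation']).as_matrix(); e=np.array([.993,-.12]); p=o['ee_pos']
print('e,f',(p[:2]-[543.5,-255])@e,(p[:2]-[543.5,-255])@[.12,.993],p[2],o['ft_force'],M.round(3)[:,0])
v=V('s4'); cv2.imwrite('pics/s4.png',cv2.resize(v.im[90:240,160:360,::-1],(800,600),interpolation=cv2.INTER_CUBIC))
E
```

```text
t: 13.28
ee_pos: [479.9, -247.7, 156.1]
orientation: [-0.191, -3.132, -0.002]
ft_force: [-0.6, 0.8, -1.3]
width: 0.4
grasp_force: 0.0
e,f -62.43388068108248 -0.651378493840629 156.66936802656113 [-0.24394847  0.00068693  0.37207059] [-0.993  0.122  0.002]
```

View pics/s4.png

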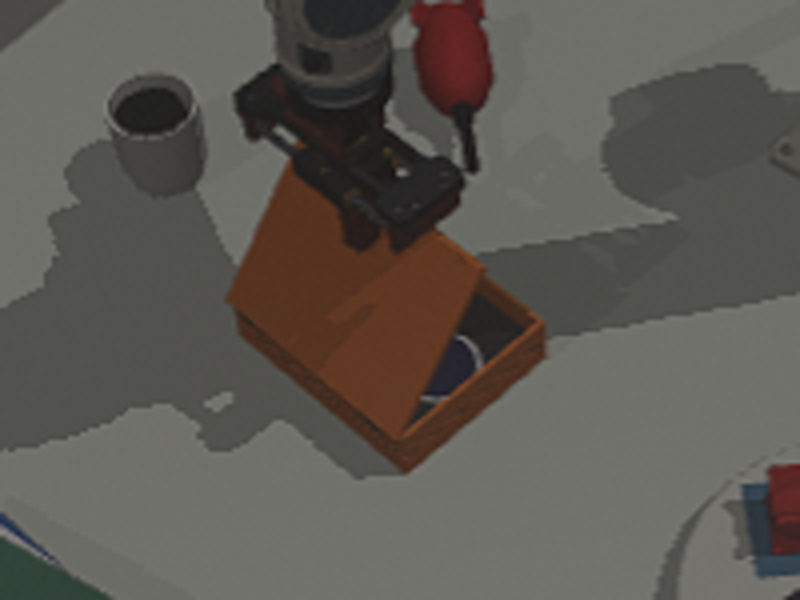

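The lid is partly down, at about 0.9 rad, with the fingers behind its outer face at crop (375,235). The case interior is empty apart from the filters. I'll continue along the arc.

```bash
python3 -m creep '{"delta_pos":[[0.011,0,0.0078],[0.011,0,0.0078],[0.011,0,0.0078],[0.0098,0,0.0107],[0.0098,0,0.0107],[0.0098,0,0.0107],[0.007,0,0.012],[0.006,0,0.012],[0,0,0]],"twist":[[0,0,0],[0,0,0],[0,0,0],[0,0,0],[0,0,0],[0,0,0],[0,0,0],[0,0,0],[0,0,0]]}'; python3 -m creep '{"delta_pos":[[0.005,0,0.004],[0.005,0,0.003],[0,0,0.002],[0,0,0.002],[0,0,0]],"twist":[[0,0,0],[0,0,0],[0,0,0],[0,0,0],[0,0,0]]}'; python3 - <<'E'
from h import *
p=get_obs()['ee_pos']; print((p[:2]-[543.5,-255])@[.993,-.12],p)
E
```

```text
t: 14.08
ee_pos: [406.6, -238.6, 75.9]
orientation: [-0.191, -3.132, -0.003]
ft_force: [-0.2, 0.1, -0.3]
width: 0.4
grasp_force: 0.0
t: 14.5
ee_pos: [397.8, -238.1, 67.0]
orientation: [-0.19, -3.135, -0.0]
ft_force: [-4.1, 1.2, 8.6]
width: 0.3
grasp_force: 4.0
-146.7226582846599 [ 397.78401229 -238.11097925   66.96246593]
```

```bash
python3 -m creep '{"delta_pos":[[0,0,0.001],[0,0,0.001],[0,0,0.001],[0,0,0]],"twist":[[0,0,0],[0,0,0],[0,0,0],[0,0,0]]}'; python3 -m creep '{"delta_pos":[[0,0,0.001],[0,0,0.001],[0,0,0.001],[0,0,0]],"twist":[[0,0,0],[0,0,0],[0,0,0],[0,0,0]]}'
```

```text
t: 14.83
ee_pos: [398.1, -238.2, 63.7]
orientation: [-0.191, -3.135, -0.0]
ft_force: [-1.0, -0.7, 1.7]
width: 0.2
grasp_force: 0.8
t: 15.17
ee_pos: [398.8, -238.4, 60.4]
orientation: [0.191, 3.135, -0.001]
ft_force: [0.4, 0.6, 0.9]
width: 0.5
grasp_force: 0.6
```

It has passed the ridge, and the force fell from 9 N to about 1 N. I'll press until the lid meets the rim firmly, then lift off.

```bash
python3 -m creep '{"delta_pos":[[0,0,0.001],[0,0,0.0005],[0,0,0]],"twist":[[0,0,0],[0,0,0],[0,0,0]]}'; 
```

```text
t: 15.42
ee_pos: [398.8, -238.5, 59.9]
orientation: [0.191, 3.135, -0.001]
ft_force: [-3.1, 1.7, 16.6]
width: 0.5
grasp_force: 8.9
```

```bash
python3 -m creep '{"delta_pos":[[0,0,0.0008],[0,0,0],[0,0,0]],"twist":[[0,0,0],[0,0,0],[0,0,0]]}';  python3 -m creep '{"delta_pos":[[0,0,-0.01],[0,0,-0.03],[0,0,-0.04],[0,0,-0.04],[0,0,-0.04],[0.03,0.03,-0.02],[0.03,0.03,0],[0.02,0.03,0],[0,0.03,0],[0,0.03,0],[0,0,0],[0,0,0]],"twist":[[0,0,0],[0,0,0],[0,0,0],[0,0,0],[0,0,0],[0,0,0],[0,0,0],[0,0,0],[0,0,0],[0,0,0],[0,0,0],[0,0,0]]}'
python3 - <<'E'
from h import *
grab('scene','s5'); grab('top','t5'); v=V('s5');t=V('t5')
hg=np.array([543.5,-255]); e=np.array([.993,-.12]); f=np.array([.12,.993])
for w in(v,t):
    P=w.pts(np.stack(np.meshgrid(range(640),range(400)),-1).reshape(-1,2)); a=(P[:,:2]-hg)@e; b=(P[:,:2]-hg)@f
    for lo,hi in((-155,-130),(-90,-70),(-40,-15)):
        k=(a>lo)&(a<hi)&(abs(b)<90)&(P[:,2]>20)&(P[:,2]<120); print(lo,k.sum(),np.median(P[k,2]).round(1))
im=v.im
cv2.imwrite('pics/s5.png',cv2.convertScaleAbs(cv2.resize(im[60:360,100:500,::-1],(800,600),interpolation=cv2.INTER_CUBIC),alpha=1.4))
# changes in top view for untouched things
d=cv2.absdiff(V('t0').im,t.im).max(2)
for n,(x,y) in dict(cup=(466,224),key=(309,130),box=(144,206),l1=(205,210),l2=(235,187),decoy=(420,295)).items(): print(n,d[y-14:y+14,x-14:x+14].mean().round(1))
E
```

```text
t: 15.67
ee_pos: [398.9, -238.5, 59.7]
orientation: [0.191, 3.135, -0.001]
ft_force: [-4.8, 2.2, 25.5]
width: 0.5
grasp_force: 13.2
t: 16.67
ee_pos: [340.6, -82.9, 236.1]
orientation: [0.185, 3.135, -0.0]
ft_force: [0.4, -0.1, 0.1]
width: 0.5
grasp_force: 0.0
-155 323 58.4
-90 274 58.9
-40 350 58.8
-155 442 60.6
-90 352 60.4
-40 441 60.4
cup 11.9
key 6.4
box 6.0
l1 4.6
l2 4.5
decoy 5.3
```

View pics/s5.png

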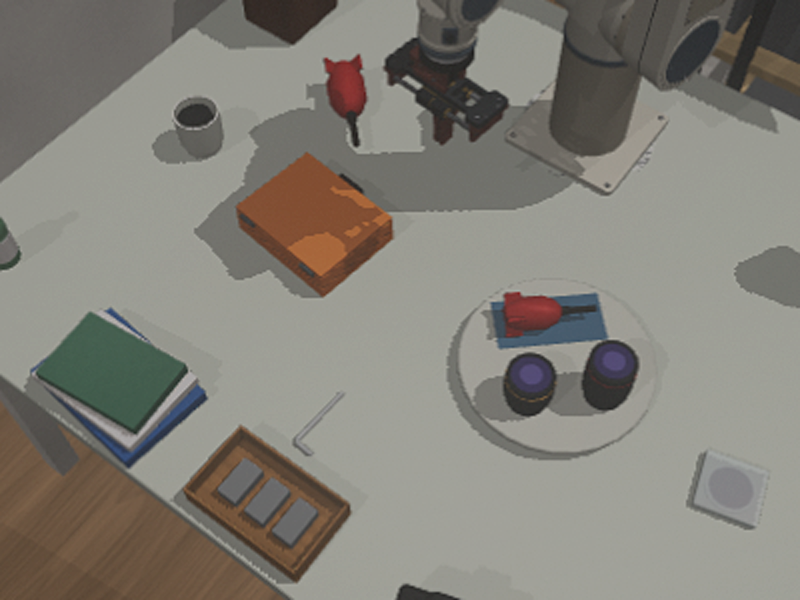

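The lid lies flat at 60 mm along its whole length. The blower is on the mat at crop (545,315), and the lenses, cup, key and box are in place. The cup area differs only because the arm's shadow moved.

```bash
python3 -c "from workcell import close_job; print(close_job())"
```

```text
the job is handed in; nothing more can be done
None
```

The smaller blower lies lengthwise on its side within the blue mat, the case lid is snapped shut and level at 60 mm, nothing else was disturbed as far as the images show, and I handed the job in after about 17 s of robot time.

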